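Raise the kitchen timer on its telescoping stand

ROBOT

A 6-joint arm with a two-finger parallel gripper is mounted at the origin on a cart in front of the work surface, level with it; the furniture and walls round the work are solid. World frame = base frame: x ahead of the robot, y to its left, z up, the work surface at z = 0. Lengths are in m, angles in rad, forces in N, time in s.
With the tool pointing down it reaches from about 0.25 to 0.725 m from the base axis. Payload 4 kg.
Tool frame: the origin (TCP) lies between the finger pads, 19 mm behind the fingertips; this is the grasp point; z points along the fingers, y is the line along which they close (so a half turn about z gives the same grasp; the last joint's range is limited). The gripper opens to 85 mm and grips with 20 to 120 N. Pads are 22 mm wide; open, the fingers measure 114 mm over their backs; the gripper's body (76 mm by 85 mm) begins 54 mm behind the grasp point. The pads swing forward as they close: fully open they stand 13 mm farther back than shut.
Start: joints at [-1.117, 0.241, 0.005, 1.335, 0, 1.571], TCP at [0.219, -0.449, 0.25] pointing down, gripper open.
Joint ranges: [-2.72, 2.72], [-1.05, 1.87], [-1.09, 1.28], [-1.99, 2.15], [-1.42, 1.44], [-3.14, 3.14]. Speed limits (rad/s): [2.79, 2.79, 3.14, 3.14, 3.14, 3.14].

INTERFACE

Orientations are given as a unit quaternion [x, y, z, w].
In Python, from workcell import monitor, vision, job gives the robot as it stands.
- The arm moves only by the tool move_arm, never from a script. Its argument "moves" is a list that holds one entry, the list of rows, each a list of 5 numbers: the shift along the world's x, y, z in m, then the turn about the world's z in degrees, then the opening in per cent of the stroke, from 0 (shut) to 100 (fully open). In form: [[[x, y, z, turn, gripper], ...]]. A call has 1 to 5 rows; each row is the pose to reach, as a shift and turn from the pose commanded when the call began; what a row does not reach only later rows make up. A row lasts 1/8 s, in which the tool goes at most 62.5 mm and 10.7 degrees, less where a joint would pass 70% of its speed; a pose out of reach is approached as far as the arm can. A call with a gripper value outside its range is refused whole. The fingers move at their own pace and stop on an object; the grip force is fixed at half the most. Time passes only in rows, so rows that repeat a pose let the fingers close. It gives the time, the measured TCP pose, the force, the opening and the grip force at its end, in the units of the state.
- monitor.get_obs(): the state, without advancing time (a new reading comes with each control period).
- vision.camera(name): name is "scene" or "side" or "wrist"; returns a dict with "color" (420x560x3 uint8, red, green, blue), "camera_matrix" (3x3 intrinsics, pixels), "eye" and "attitude" of the camera in the world; the wrist camera has in their place "hand_eye" (4x4, takes a point from camera to tool coordinates, whose origin is the TCP and whose axes are the flange's). Camera axes: x right, y up, looking along -z (the intrinsics and any distortion apply to the point x, -y, -z); pixel columns grow to the right and rows downward; lengths in m; the calibration is good to about 2 mm. A picture is of the moment at which its call begins: read the wrist's pose just before it. There is no depth.
- job.job_done(): hands the job in; it is judged then, once.
The state is a dict: "clock": time; "joint_pos": joint angles; "joint_vel": joint speeds; "tau": joint torques, N m; "eef_pos": TCP position; "tool_rot": TCP orientation; "ft_force": force on the tool from outside, world axes, zero at the start; "ft_torque": the same for the moment, N m; "grip_width": finger opening in m; "grasp_force": force on a finger pad.
Only numpy, scipy, OpenCV 4.12 (cv2) and the standard library are available. Lean on these libraries where they do the work, as an engineer would, in place of code of your own. Each camera call takes 0.05 s, during which the arm holds its last target. There are 200 camera calls.

TASK

Stand the kitchen timer upright in the small ledge of the telescoping stand, its display facing the side of the stand where the red button is, and let go of it. Then press the red release button so that the post pops up to its first stop, take the post by its black knob and pull it up to its second stop, as far as it will go, so that the timer can be read over the pots. Keep holding the knob with the post fully up, the timer still standing in its ledge, until I have tightened the clamp: the program finishes while holding. Leave the pepper mill, the small empty bowl and the measuring cup where they are.

Things in the scene. Friction and masses are not known exactly. Their poses are not given: they have to be found in the camera images.
- timer: White kitchen timer, an upright block 32 mm thick (x), 66 mm wide (y), 62 mm high (z), 0.09 kg (varies by 30 %), standing loose on the worktop. Origin: centre of its underside; z up; its display and buttons are on the -x face.
- timer_display (a point): The middle of the timer's display face: 16 mm in -x and 31 mm up from the timer's origin.
- stand: Telescoping bench stand, fixed to the worktop (place and yaw vary). Origin: on the worktop, on the axis of the upright post. Steel foot plate 5 mm thick from x = -128 to +62 mm, y = -63 to +153 mm; on it a grey lock housing 78 mm wide (y), 24 mm high, x = -121 to +44 mm, the red button on its -x end. Knob on the post axis, ledge 105 mm to +y of it.
- post (a joint): Height of the post in m: 0 = locked down; 0.030 = first stop (a spring raises it there once unlocked); 0.100 = second stop, fully up, a firm end stop. Ledge and knob ride on it. While locked, pulling does nothing. Above the first stop only the hand carries it: about 3 to 5 N, plus 45 N per m/s; let go, it sinks back to the first stop.
- ledge_floor (a point): Centre of the floor of the ledge, a rimmed steel tray on the post's +y side, 149 mm above the worktop when the post is down. Inside 40 mm (x) by 80 mm (y); rim 5.5 mm high, 3 mm thick all round: the timer has 4 mm of play each way in x, 7 mm in y. Axes as the stand's.
- knob_grip (a point): Middle of the round black knob on the post axis, 193 mm above the worktop when the post is down. Knob 30 mm in diameter, 17 mm below to 17 mm above this point, on a stem 12 mm thick; grip it across from above. The timer in the ledge stands 72 mm to +y of it and reaches 18 mm above this point.
- release_button (a joint): The red release button: 0 = up, 0.11 rad = fully down (9 mm at the cap). It is a rocking button with a return spring. It unlocks the post at about 0.05 rad (4 mm, about 2.5 N); fully down takes about 3.5 N, then it is firm. Keep it down for about half a second while the post rises; it need not be held after that.
- button_top (a point): Centre of the top of the red button cap, 27 mm in diameter, 95 mm to -x of the post axis, 38 mm above the worktop. Press straight down.
- pepper_mill: Wooden pepper mill, 58 mm in diameter, 170 mm high, origin at the centre of its underside. Bystander, leave alone.
- prep_bowl_4: Small empty steel bowl, 108 mm in diameter, 37 mm high, beside the pepper mill. Origin at the centre of its underside. Bystander, leave alone.
- measure_cup: Steel measuring cup, 86 mm across, 114 mm with its handle, 76 mm high, origin at the centre of its underside. Bystander, leave alone.
- clamp (a point): On the post axis, 122 mm up, middle of the black clamp collar (radius 20 mm) at the top of the stand's outer tube (136 mm high); its star knob points to +x, out to 46 mm. The clamp is open and stays so. Lower down a grey boss (radius 31 mm, 74 mm high) surrounds the tube.
Mind the look-alikes: they are no part of the job. What is meant by the timer is not purple or turquoise, and is the larger of those in its own colour.

How it is judged:
By the outcome, as a careful person would: the job done as asked, in the order asked, and still so for the second after the job is handed in, while the arm keeps its last pose, push and grip.
It also fails if it takes over 72 s, if anything falls off the work surface, if the arm or the gripper's body presses on something with over 40 N, if the wrist force passes 120 N, or if a joint passes its speed limit or range.

## Working session

There is one attempt and no reset: what is moved stays moved. The work goes in short steps, Python scripts to look and compute and a tool call to move; the robot and the scene stay as the last step left them, time stands still between calls to the robot, and variables do not carry over. Pictures are saved under pics/ and viewed, at most 10 in all, crops included, and the job is handed in when it is done.

Besides the shell and the picture viewer there is one more tool, called after "Request:" by a JSON object that holds its "api" and its "payload". move_arm: Moves the arm, as the interface text tells. Its arguments: {"type":"object","properties":{"moves":{"type":"array","items":{"type":"array","items":{"type":"array","items":{"type":"number"}}}}},"required":["moves"]}

```bash
mkdir -p pics; cat > h.py <<'E'
import numpy as np, cv2
from workcell import monitor, vision, job
from scipy.spatial.transform import Rotation as R
def shot(name, fn=None):
    o=monitor.get_obs(); c=vision.camera(name); c['obs']=o
    if fn: cv2.imwrite('pics/'+fn, c['color'][:,:,::-1])
    return c
def rot(a):
    a=np.array(a,float)
    return a if a.shape==(3,3) else R.from_quat(a).as_matrix()
def pose(c):
    if 'hand_eye' in c:
        o=c['obs']; T=np.eye(4); T[:3,:3]=rot(o['tool_rot']); T[:3,3]=o['eef_pos']
        T=T@np.array(c['hand_eye']); return T[:3,3],T[:3,:3]
    return np.array(c['eye'],float),rot(c['attitude'])
def ray(c,u,v):
    e,A=pose(c); K=np.array(c['camera_matrix']); d=c.get('distortion',None)
    p=cv2.undistortPoints(np.array([[[u,v]]],float),K,None if d is None else np.array(d,float))[0,0]
    return e,A@np.array([p[0],-p[1],-1.])
def onz(c,u,v,z):
    e,d=ray(c,u,v); return e+d*(z-e[2])/d[2]
def proj(c,P):
    e,A=pose(c); q=A.T@(np.array(P)-e); K=np.array(c['camera_matrix'])
    return K[0,0]*q[0]/-q[2]+K[0,2], K[1,1]*-q[1]/-q[2]+K[1,2]
E
python3 - <<'E'
from h import *
ims=[]
for n in ['scene','side','wrist']:
    c=shot(n,n+'0.png'); print(n,{k:v for k,v in c.items() if k not in('color','obs')})
print(monitor.get_obs())
E
```

```text
scene {'camera_matrix': array([[488.08997388,   0.        , 281.94219802],
       [  0.        , 488.08997388, 206.70234898],
       [  0.        ,   0.        ,   1.        ]]), 'eye': array([-0.26230874, -0.42467837,  1.21249982]), 'attitude': array([ 0.31021273, -0.17094201, -0.4284928 ,  0.8312285 ])}
side {'camera_matrix': array([[458.28542352,   0.        , 285.2779346 ],
       [  0.        , 458.28542352, 211.18956923],
       [  0.        ,   0.        ,   1.        ]]), 'eye': array([ 0.35333595, -0.89527781,  0.80775022]), 'attitude': array([ 0.47076706, -0.03301346, -0.07867768,  0.87812203])}
wrist {'camera_matrix': array([[361.63537876,   0.        , 276.73126574],
       [  0.        , 361.63537876, 210.99129304],
       [  0.        ,   0.        ,   1.        ]]), 'hand_eye': array([[-1.95297866e-04,  9.56789591e-01,  2.90781087e-01,
         7.42683274e-02],
       [ 9.99999946e-01,  1.10549252e-04,  3.07879313e-04,
         1.88884784e-04],
       [ 2.62430090e-04,  2.90781132e-01, -9.56789561e-01,
        -1.24779287e-01],
       [ 0.00000000e+00,  0.00000000e+00,  0.00000000e+00,
         1.00000000e+00]])}
{'clock': 0.15, 'joint_pos': array([-1.11697303e+00,  2.41245266e-01,  4.01964470e-03,  1.33525328e+00,
        3.02977142e-05,  1.57083285e+00]), 'joint_vel': array([-5.25395076e-04, -3.44648498e-03,  3.17540893e-03,  1.59853564e-03,
       -5.74303081e-04, -2.72917825e-06]), 'tau': array([-4.83503720e-05, -3.72635365e+01,  2.52638787e+01,  1.23764362e-02,
       -1.55643801e-05, -2.12707249e-06]), 'eef_pos': array([ 0.21900146, -0.4489569 ,  0.24930945]), 'tool_rot': array([ 9.74369591e-01,  2.24951531e-01, -1.74518635e-04, -8.23127363e-04]), 'ft_force': array([ 0.94922028, -0.37557904,  0.05514912]), 'ft_torque': array([-0.05521793, -0.04637045,  0.00235803]), 'grasp_force': 0.0, 'grip_width': 0.0854693764955509}
```

View pics/scene0.png

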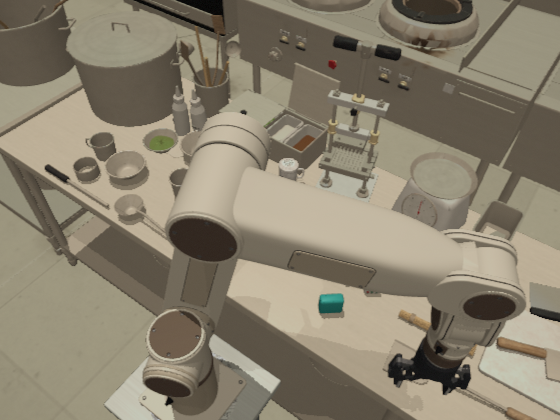

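View pics/side0.png

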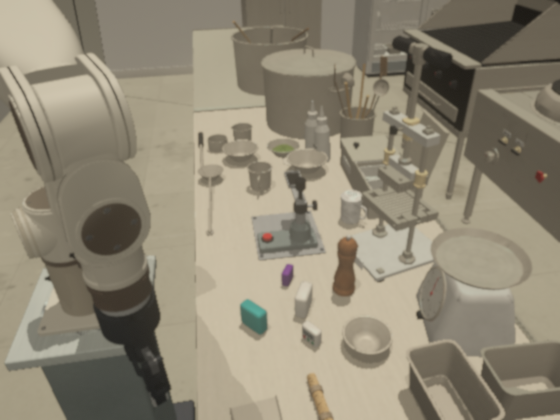

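```bash
python3 - <<'E'
import cv2
i=cv2.imread('pics/side0.png')
cv2.imwrite('pics/side0c.png',cv2.resize(i[155:365,225:400],None,fx=2.8,fy=2.8,interpolation=cv2.INTER_CUBIC))
from h import *
c=shot('side')
for n,(u,v) in dict(tealt=(254,316),purple=(288,276),white=(304,300),small=(312,336)).items(): print(n,onz(c,u,v,.03))
print('btn',onz(c,267,238,.038),'post base',onz(c,302,244,.024))
for u,v in [(253,216),(316,213),(323,250),(259,256)]: print(onz(c,u,v,.005))
E
```

```text
tealt [ 0.39548725 -0.15424551  0.03      ]
purple [ 0.49535078 -0.0350871   0.03      ]
white [ 0.51786238 -0.12543431  0.03      ]
small [ 0.51279559 -0.23550501  0.03      ]
btn [0.463815   0.12213332 0.038     ] post base [0.55777106 0.0946427  0.024     ]
[0.44119222 0.28675763 0.005     ]
[0.63726465 0.26529575 0.005     ]
[0.61491444 0.08074005 0.005     ]
[0.43560939 0.08832515 0.005     ]
```

View pics/side0c.png

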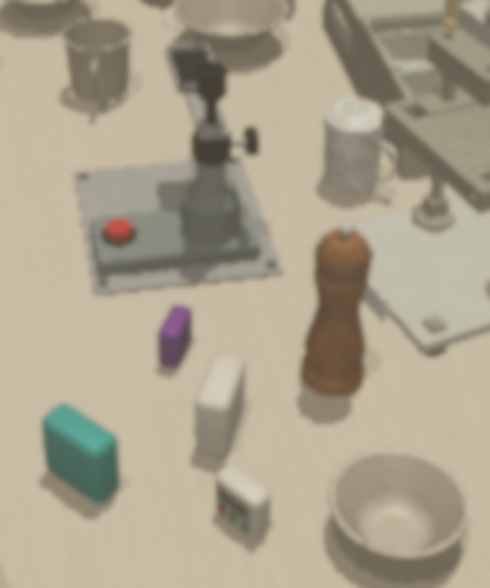

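The enlarged crop shows four candidates (side-image pixels):
- Teal block at (254,316): wrong colour.
- Purple block at (288,274): wrong colour.
- Small white block at (312,335): it matches on colour but is the smaller white one.
- Larger white block at (304,300): this is the timer, as it is the larger of the two white ones.

The red button is on the robot's side of the stand, at (267,238). The display isn't visible yet, so I'm moving above the timer for a close look.

Request:
{"api": "move_arm", "payload": {"moves": [[[0.04,0.04,0.03,10,100],[0.08,0.08,0.05,20,100],[0.12,0.12,0.06,30,100],[0.16,0.16,0.06,40,100],[0.2,0.2,0.06,50,100]]]}}

```text
clock: 0.82
eef_pos: [0.4203, -0.248, 0.3102]
tool_rot: [0.786, 0.618, 0.0, 0.0]
ft_force: [0.5, -0.1, -1.0]
grip_width: 0.0855
grasp_force: 0.0
```

Request:
{"api": "move_arm", "payload": {"moves": [[[0.03,0.03,0,7,100],[0.06,0.06,0,14,100],[0.09,0.08,0,14,100],[0.09,0.08,0,14,100],[0.09,0.08,0,14,100]]]}}

```text
clock: 1.45
eef_pos: [0.5087, -0.1695, 0.3096]
tool_rot: [0.707, 0.707, -0.0, -0.0]
ft_force: [-0.6, 0.5, 0.2]
grip_width: 0.0854
grasp_force: 0.0
```

```bash
python3 - <<'E'
from h import *
c=shot('wrist','w1.png'); print(c['obs']['eef_pos'],c['obs']['clock'],c['obs']['joint_pos'],c['obs']['joint_vel'].max(),R.from_quat(c['obs']['tool_rot']).as_matrix()[:,0])
E
```

```text
[ 0.50871661 -0.16948076  0.30962621] 1.45 [-3.21390779e-01  2.99468348e-01  2.37590042e-01  1.51013392e+00
 -3.72771885e-04  1.24927310e+00] 0.0015228884589127453 [-1.32649757e-04  9.99999991e-01  3.05702175e-05]
```

View pics/w1.png

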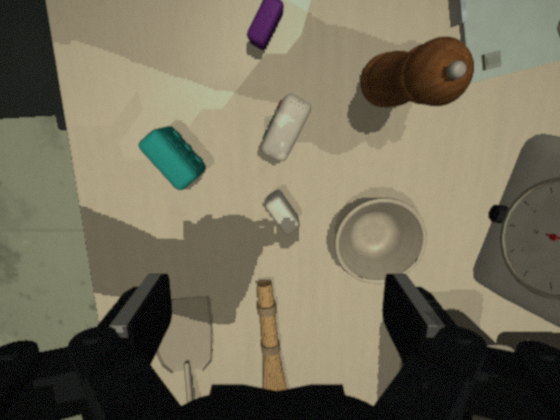

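The wrist view shows the timer's top at (287,127), its long axis at about 63° in the world. The other blocks are the small white (282,212), teal (172,158) and purple (265,22). The mill is at (415,75) and the bowl at (380,240). The display still isn't visible, so I'll check the scene camera and measure the timer's outline.

```bash
python3 - <<'E'
from h import *
c=shot('wrist'); im=c['color'].astype(int)
m=cv2.inRange(cv2.cvtColor(c['color'],cv2.COLOR_RGB2HSV),(0,0,125),(40,45,255))
roi=np.zeros_like(m); roi[85:170,250:320]=255; m&=roi
print(im[127,287],im[127,240])
cs,_=cv2.findContours(m,cv2.RETR_EXTERNAL,cv2.CHAIN_APPROX_NONE)
k=max(cs,key=cv2.contourArea)
P=np.array([onz(c,*p[0],.062)[:2] for p in k])
r=cv2.minAreaRect((P*1000).astype(np.float32)); print(r, cv2.boxPoints(r))
s=shot('scene'); 
a=[proj(s,p) for p in ([.5,-.12,.03],[.52,.15,.05])]; print(a)
u,v=map(int,a[0]); A=s['color'][max(0,v-45):v+45,u-60:u+60]
s2=shot('side'); u,v=map(int,proj(s2,[.5,-.12,.03])); B=s2['color'][v-45:v+45,u-60:u+60]
f=lambda x:cv2.resize(x,(500,375),interpolation=cv2.INTER_CUBIC)
C=c['color'][82:172,227:347]
cv2.imwrite('pics/m1.png',np.hstack([cv2.resize(x,(266,200),interpolation=cv2.INTER_CUBIC) for x in (A,B,C)])[:,:,::-1])
cv2.imwrite('pics/scene1.png',s['color'][:,:,::-1])
E
```

```text
[175 165 143] [171 159 131]
((516.19287109375, -116.04203796386719), (51.722412109375, 21.5369815826416), 73.43340301513672) [[ 498.4976   -137.7593  ]
 [ 519.14056  -143.90013 ]
 [ 533.8882    -94.32478 ]
 [ 513.2452    -88.183945]]
[(np.float64(339.3714078101898), np.float64(270.99283362584146)), (np.float64(268.2922028190295), np.float64(220.39886456227276))]
```

View pics/m1.png

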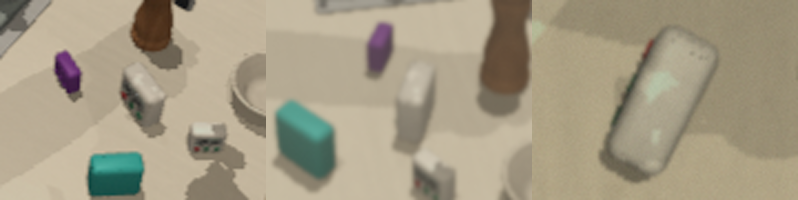

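The left panel shows the larger white timer with its coloured display facing the robot (about -x, slightly +y). In the wrist crop it has a red and dark edge on its left. The timer's yaw is about -23°, so no half turn is needed.

```bash
python3 - <<'E'
from h import *
c=shot('wrist')
f=lambda x,y:onz(c,227+(x-532)/2.217,82+y/2.222,.060)
for p in [(661,103),(690,35),(632,172),(640,95),(688,110)]: print(f(*p))
for u,v in [(386,85),(380,240)]: print(onz(c,u,v,0.02))
E
```

```text
[ 0.51723291 -0.12250851  0.06      ]
[ 0.53002837 -0.0929353   0.06      ]
[ 0.50380473 -0.15400619  0.06      ]
[ 0.50764335 -0.11893661  0.06      ]
[ 0.52961985 -0.12565714  0.06      ]
[ 0.62719451 -0.07955376  0.02      ]
[ 0.63529017 -0.25958088  0.02      ]
```

Request:
{"api": "move_arm", "payload": {"moves": [[[0.002,0.012,-0.03,-8,100],[0.005,0.03,-0.08,-16,100],[0.008,0.046,-0.13,-23,100],[0.008,0.046,-0.15,-23,100],[0.008,0.046,-0.15,-23,100]]]}}

```text
clock: 2.33
eef_pos: [0.5155, -0.1233, 0.1584]
tool_rot: [0.834, 0.552, -0.001, -0.002]
ft_force: [-0.6, 0.9, 0.0]
grip_width: 0.0856
grasp_force: 0.0
```

```bash
python3 - <<'E'
from h import *
c=shot('wrist','w2.png'); o=c['obs'];print(o['eef_pos'],proj(c,[.517,-.123,.062]))
E
```

```text
[ 0.51552966 -0.12330788  0.15841147] (np.float64(278.95250612138756), np.float64(219.8935099669889))
```

View pics/w2.png

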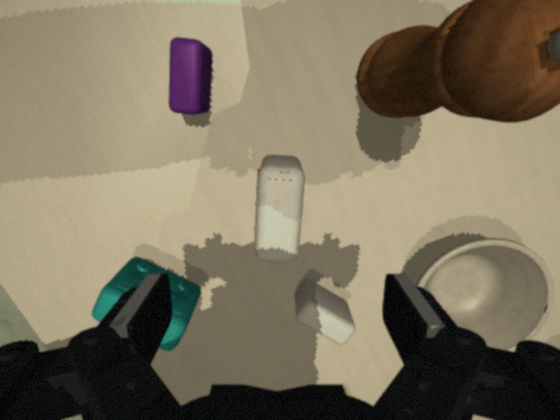

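Timer centred at about (279,212) between the fingers and aligned with them. I'll narrow the opening to stay clear of the teal block, then descend and grip.

Request:
{"api": "move_arm", "payload": {"moves": [[[0.001,0.002,-0.02,0,65],[0.001,0.002,-0.06,0,65],[0.001,0.002,-0.1,0,65],[0.001,0.002,-0.119,0,65],[0.001,0.002,-0.119,0,65]]]}}

```text
clock: 3.0
eef_pos: [0.5182, -0.1219, 0.0412]
tool_rot: [0.834, 0.552, -0.0, -0.0]
ft_force: [-0.8, -0.2, 0.5]
grip_width: 0.0556
grasp_force: 0.0
```

Request:
{"api": "move_arm", "payload": {"moves": [[[0,0,0,0,20],[0,0,0,0,20],[0,0,0,0,20],[0,0,0,0,20],[0,0,0,0,20]]]}}

```text
clock: 3.62
eef_pos: [0.52, -0.122, 0.0432]
tool_rot: [0.834, 0.552, 0.001, 0.002]
ft_force: [0.1, -0.8, 6.4]
grip_width: 0.0295
grasp_force: 59.4
```

Request:
{"api": "move_arm", "payload": {"moves": [[[0,0,0.04,0,20],[0,0,0.1,0,20],[0,0,0.16,0,20],[0,0.03,0.22,0,20],[0,0.06,0.27,6,20]]]}}

```text
clock: 4.25
eef_pos: [0.5179, -0.0613, 0.3134]
tool_rot: [0.803, 0.595, 0.001, 0.001]
ft_force: [1.0, -0.8, -1.0]
grip_width: 0.0296
grasp_force: 58.9
```

Request:
{"api": "move_arm", "payload": {"moves": [[[0,0.04,0,5,20],[0,0.08,0,11,20],[0,0.1,0,11,20],[0,0.1,0,11,20],[0,0.1,0,11,20]]]}}

```text
clock: 4.88
eef_pos: [0.5181, 0.038, 0.3109]
tool_rot: [0.743, 0.669, -0.0, 0.0]
ft_force: [-0.8, -0.1, -0.6]
grip_width: 0.0298
grasp_force: 58.8
```

```bash
python3 - <<'E'
from h import *
c=shot('wrist','w3.png'); o=c['obs'];print(o['eef_pos'],R.from_quat(o['tool_rot']).as_matrix()[:,0],o['ft_force'])
s=shot('side','s3.png')
E
```

```text
[0.51806747 0.03797879 0.31091517] [ 1.04688558e-01  9.94504971e-01 -4.09455640e-04] [-0.81041985 -0.1439879  -0.64973808]
```

View pics/w3.png

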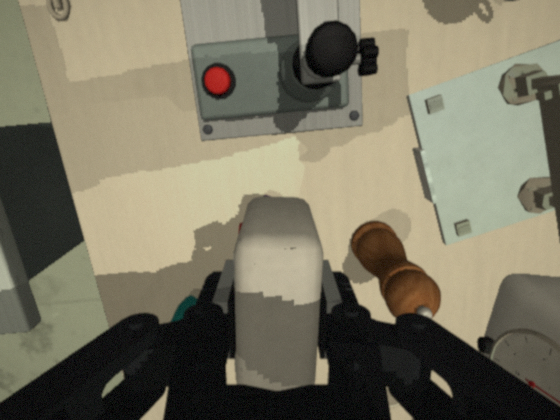

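The wrist view shows the held timer, with the knob's top at (331,48), the red button at (218,80), and plate screws at (207,129) and (353,115). Next I'll measure the stand.

```bash
python3 - <<'E'
from h import *
c=shot('wrist'); h=cv2.cvtColor(c['color'],cv2.COLOR_RGB2HSV)
m=cv2.inRange(h,(0,150,80),(8,255,255))|cv2.inRange(h,(172,150,80),(180,255,255))
m[120:]=0; M=cv2.moments(m,True); b=(M['m10']/M['m00'],M['m01']/M['m00']); B=onz(c,*b,.037); print('btn',b,B)
k=onz(c,331,48,.210); print('knob',k)
s=[onz(c,207,129,.006),onz(c,353,115,.006)]; d=s[1]-s[0]; print(s,np.degrees(np.arctan2(d[1],d[0])))
d=k-B; print('knob-btn',np.hypot(*d[:2]),np.degrees(np.arctan2(d[1],d[0])))
# housing long edges
for a,b2 in [((193,47),(202,118)),((202,118),(347,106)),((201,140),(362,125))]:
    p,q=onz(c,*a,.024),onz(c,*b2,.024); d=q-p; print(np.hypot(*d[:2]),np.degrees(np.arctan2(d[1],d[0])))
# timer held: edges at top z
z=.311+.019
for p in [(245,205),(305,205),(240,380),(312,380),(278,198),(276,386)]: print(p,onz(c,*p,z))
E
```

```text
btn (216.69271758436946, 79.51509769094139) [0.46644348 0.13915724 0.037     ]
knob [0.56024437 0.13685213 0.21      ]
[array([0.4422627, 0.089015 , 0.006    ]), array([0.61158047, 0.0868021 , 0.006     ])] -0.7487860411387404
knob-btn 0.09382920589908766 -1.4077332273692915
0.07214351167528407 -92.03177971798961
0.1597561670184365 -1.513457743362984
0.18033383209682666 -0.855023296451601
(245, 205) [0.51352655 0.08214704 0.33      ]
(305, 205) [0.53163518 0.080222   0.33      ]
(240, 380) [0.50326927 0.01818755 0.33      ]
(312, 380) [0.52871946 0.01549304 0.33      ]
(278, 198) [0.52371721 0.08327239 0.33      ]
(276, 386) [0.51571724 0.01424261 0.33      ]
```

```bash
python3 - <<'E'
from h import *
c=shot('wrist'); g=cv2.cvtColor(c['color'],cv2.COLOR_RGB2GRAY)
print(g[190:300:2,270:286].mean(1).astype(int))
for v in (198,210,220,230,240,250): print(v,onz(c,278,v,.33)[1], onz(c,278,v,.268)[1])
w=cv2.imread('pics/w2.png'); g2=cv2.cvtColor(w,cv2.COLOR_BGR2GRAY); print(g2[150:275:2,275:285].mean(1).astype(int))
# w2 pose: reuse with recorded pose
q=np.array([.834,.552,-.001,-.002]); c['obs']=dict(eef_pos=np.array([.5155,-.1233,.1584]),tool_rot=q/np.linalg.norm(q))
ax=np.array([np.cos(np.radians(67)),np.sin(np.radians(67))])
for v,z in ((155,0),(155,.062),(167,.062),(262,.062),(262,.055)): P=onz(c,280,v,z)[:2]; print(v,z,(P-[.520,-.122])@ax)
E
```

```text
[189 180 173 141  90  89  90  92  93  94  97  98 100 102 103 105 105 106
 109 110 111 112 119 129 140 149 156 162 164 162 177 178 178 178 177 178
 180 180 181 181 178 178 178 179 180 178 178 179 179 179 178 178 160 126
 120]
198 0.08322083152143314 0.06688819502926324
210 0.07946308613999589 0.06092209601381992
220 0.07627338746762094 0.05585787367379042
230 0.073029294822457 0.050707291084579234
240 0.06972940486725582 0.04546812019502122
250 0.06637226557215684 0.040138055645640935
[154 154 137  93  90  97 102 106 118 143 155 155 171 174 171 165 180 177
 177 177 177 177 176 176 175 173 172 173 174 174 178 187 190 192 194 193
 193 193 194 194 193 193 193 193 193 193 191 191 189 164 128 119 118 118
 115 110 101 106 107 107 107 108 108]
155 0 0.030920709779698845
155 0.062 0.039676203491169404
167 0.062 0.03229400339406156
262 0.062 -0.03161520172199449
262 0.055 -0.034859621336606854
```

Request:
{"api": "move_arm", "payload": {"moves": [[[0.015,0.04,0,2,20],[0.03,0.08,0,4,20],[0.044,0.112,0,5,20],[0.044,0.112,0,5,20],[0.044,0.112,0,5,20]]]}}

```text
clock: 5.7
eef_pos: [0.562, 0.1496, 0.3104]
tool_rot: [0.714, 0.701, -0.001, -0.0]
ft_force: [0.7, -0.9, -1.5]
grip_width: 0.0295
grasp_force: 59.0
```

```bash
python3 - <<'E'
from h import *
c=shot('wrist','w4.png'); o=c['obs'];print(o['eef_pos'],R.from_quat(o['tool_rot']).as_matrix()[:,0]); np.save('k.npy',np.vstack([o['eef_pos'].tolist()+[0],o['tool_rot']]))
cs=[(a,b) for a in(-20,20) for b in (-40,40)]
t=np.radians(-1.2)
for a,b in cs:
    x,y=a/1e3,.105+b/1e3; print(a,b,proj(c,[.5605+x*np.cos(t)-y*np.sin(t),.137+x*np.sin(t)+y*np.cos(t),.1545]))
E
```

```text
[0.56201916 0.14960379 0.31038083] [ 1.82296584e-02  9.99833556e-01 -7.34419279e-04]
-20 -40 (np.float64(248.90583837656015), np.float64(130.73647676137796))
-20 40 (np.float64(246.62149991822747), np.float64(13.259939670996914))
20 -40 (np.float64(301.5515751865749), np.float64(130.87899637265048))
20 40 (np.float64(304.1377384266735), np.float64(13.39871495799585))
```

View pics/w4.png

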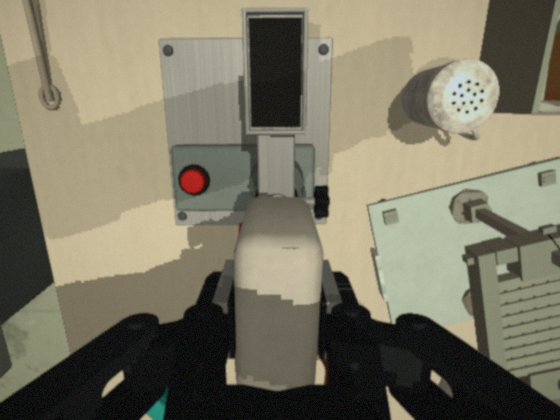

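The view shows the ledge's dark floor at about (249–302, 15–130), matching the prediction. I'll measure it precisely.

```bash
python3 - <<'E'
from h import *
c=shot('wrist'); g=cv2.cvtColor(c['color'],cv2.COLOR_RGB2GRAY)
m=(g<45).astype(np.uint8); r=np.zeros_like(m); r[8:138,240:312]=1; m*=r
cs,_=cv2.findContours(m,0,1); k=max(cs,key=cv2.contourArea); b=cv2.minAreaRect(k); print(b); bp=cv2.boxPoints(b); print(bp)
for z in (.149,.1545):
    P=np.array([onz(c,*p,z) for p in bp]); print(z,P.mean(0),np.hypot(*(P[1]-P[0])[:2]),np.hypot(*(P[2]-P[1])[:2]),[np.degrees(np.arctan2(*(P[(i+1)%4]-P[i])[1::-1])) for i in range(4)])
d=np.array([.0182,.9998])
print(g[190:210:2,279],[ (u,int(g[300,u])) for u in range(225,335,4)])
E
```

```text
((274.5, 71.5), (107.0, 51.0), 90.0)
[[249.  18.]
 [300.  18.]
 [300. 125.]
 [249. 125.]]
0.149 [0.56215975 0.24280218 0.149     ] 0.03632158444516617 0.07428313268071655 [np.float64(-1.101803717157485), np.float64(-90.0152867682563), np.float64(178.91817777270947), np.float64(87.63654106454145)]
0.1545 [0.56219186 0.24242666 0.1545    ] 0.03562401263805928 0.07285649284951998 [np.float64(-1.1018037171574118), np.float64(-90.01528676825626), np.float64(178.91817777270944), np.float64(87.63654106454145)]
[139 132 117 125  90  93  96  94  95  99] [(225, 65), (229, 18), (233, 23), (237, 89), (241, 93), (245, 99), (249, 105), (253, 106), (257, 100), (261, 103), (265, 103), (269, 103), (273, 106), (277, 103), (281, 104), (285, 102), (289, 105), (293, 164), (297, 183), (301, 184), (305, 182), (309, 177), (313, 169), (317, 130), (321, 19), (325, 26), (329, 79), (333, 77)]
```

Request:
{"api": "move_arm", "payload": {"moves": [[[0,0.04,0,0,20],[0,0.08,0,0,20],[0,0.093,-0.03,0,20],[0,0.093,-0.07,0,20],[0,0.093,-0.095,0,20]]]}}

```text
clock: 6.42
eef_pos: [0.5613, 0.2422, 0.2139]
tool_rot: [0.714, 0.701, -0.001, -0.0]
ft_force: [0.2, -0.3, -1.0]
grip_width: 0.0294
grasp_force: 59.0
```

Request:
{"api": "move_arm", "payload": {"moves": [[[0,0,-0.005,0,20],[0,0,-0.01,0,20],[0,0,-0.015,0,20],[0,0,-0.018,0,20],[0,0,-0.018,0,20]]]}}

```text
clock: 7.05
eef_pos: [0.5622, 0.2434, 0.1979]
tool_rot: [0.713, 0.701, 0.0, 0.0]
ft_force: [-1.1, -0.5, -1.4]
grip_width: 0.0292
grasp_force: 59.0
```

```bash
python3 - <<'E'
from h import *
o=monitor.get_obs(); print(o['eef_pos'],o['ft_force'],R.from_quat(o['tool_rot']).as_matrix()[:,0])
c=shot('wrist','w5.png'); s=shot('side'); t=shot('scene')
P=[.5624,.243,.17]
u,v=map(int,proj(s,P)); A=s['color'][max(0,v-50):v+50,u-60:u+60]
u,v=map(int,proj(t,P)); B=t['color'][max(0,v-50):v+50,u-60:u+60]
f=lambda x:cv2.resize(x,(390,325),interpolation=cv2.INTER_CUBIC)
cv2.imwrite('pics/m2.png',np.hstack([f(A),cv2.resize(c['color'],(400,325))])[:,:,::-1])
E
```

```text
[0.56223844 0.24343257 0.19786519] [-1.10934744 -0.50280607 -1.37200837] [1.74327641e-02 9.99848035e-01 7.27830473e-05]
```

View pics/m2.png

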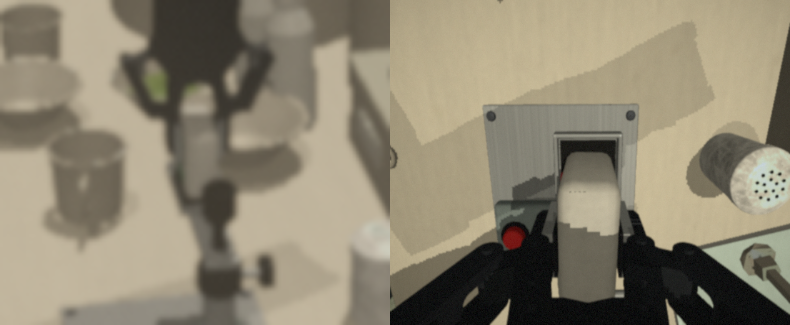

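The timer is laterally centred over the ledge, with a small gap at the far rim. Lowering it in.

Request:
{"api": "move_arm", "payload": {"moves": [[[0,0,-0.002,0,20],[0,0,-0.004,0,20],[0,0,-0.006,0,20],[0,0,-0.007,0,20],[0,0,-0.007,0,20]]]}}

```text
clock: 7.82
eef_pos: [0.5622, 0.2435, 0.1922]
tool_rot: [0.713, 0.701, 0.001, 0.0]
ft_force: [-3.2, -0.6, 6.6]
grip_width: 0.0293
grasp_force: 59.8
```

Request:
{"api": "move_arm", "payload": {"moves": [[[0,0,0.002,0,45],[0,0,0.002,0,55],[0,0,0.002,0,65],[0,0,0.002,0,70],[0,0,0.002,0,70]]]}}

```text
clock: 8.45
eef_pos: [0.5622, 0.2434, 0.1925]
tool_rot: [0.713, 0.701, -0.0, -0.0]
ft_force: [0.2, 0.2, -0.6]
grip_width: 0.0598
grasp_force: 0.0
```

Request:
{"api": "move_arm", "payload": {"moves": [[[0,0,0.02,0,70],[0,0,0.05,0,70],[0,0,0.09,0,70],[0,-0.03,0.11,0,70],[0,-0.07,0.12,0,70]]]}}

```text
clock: 9.07
eef_pos: [0.5627, 0.1737, 0.3142]
tool_rot: [0.712, 0.702, 0.001, 0.001]
ft_force: [1.0, 0.3, 0.0]
grip_width: 0.0598
grasp_force: 0.0
```

```bash
python3 - <<'E'
from h import *
o=monitor.get_obs(); print(o['eef_pos'],o['ft_force'])
c=shot('wrist'); s=shot('side')
P=[.5624,.243,.17]
u,v=map(int,proj(s,P)); A=s['color'][max(0,v-50):v+50,u-60:u+60]
f=lambda x:cv2.resize(x,(390,325),interpolation=cv2.INTER_CUBIC)
cv2.imwrite('pics/w6.png',c['color'][:,:,::-1])
cv2.imwrite('pics/m3.png',np.hstack([f(A),cv2.resize(c['color'][:250,150:450],(390,325),interpolation=cv2.INTER_CUBIC)])[:,:,::-1])
E
```

```text
[0.56266608 0.17368845 0.31420597] [0.98839945 0.2620199  0.04894382]
```

View pics/m3.png

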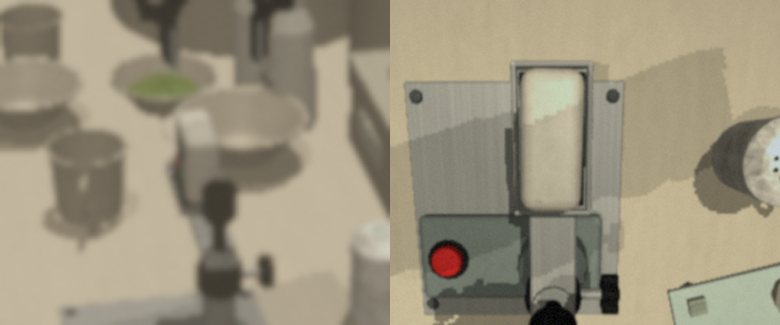

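The timer stands square in the ledge (right panel, inside the rim at (515–592, 62–212)), with its display side toward the red button at (447,260). Next I'll press the button with shut fingers.

Request:
{"api": "move_arm", "payload": {"moves": [[[-0.04,-0.015,0,0,0],[-0.08,-0.03,0,0,0],[-0.097,-0.035,-0.02,0,0],[-0.097,-0.035,-0.07,0,0],[-0.097,-0.035,-0.13,0,0]]]}}

```text
clock: 9.8
eef_pos: [0.466, 0.1391, 0.1826]
tool_rot: [0.713, 0.701, 0.002, 0.001]
ft_force: [0.9, -0.3, 0.2]
grip_width: -0.0001
grasp_force: 0.0
```

Request:
{"api": "move_arm", "payload": {"moves": [[[0,0,-0.05,0,0],[0,0,-0.09,0,0],[0,0,-0.1,0,0],[0,0,-0.105,0,0],[0,0,-0.105,0,0]]]}}

```text
clock: 10.42
eef_pos: [0.4663, 0.1389, 0.0789]
tool_rot: [0.713, 0.701, 0.001, 0.001]
ft_force: [0.3, -0.2, -0.1]
grip_width: 0.0002
grasp_force: 0.0
```

```bash
python3 - <<'E'
from h import *
o=monitor.get_obs(); print(o['eef_pos'],o['ft_force'])
c=shot('wrist'); h=cv2.cvtColor(c['color'],cv2.COLOR_RGB2HSV)
m=cv2.inRange(h,(0,150,60),(8,255,255))|cv2.inRange(h,(172,150,60),(180,255,255))
x,y,w,hh=cv2.boundingRect(m); print(x,y,w,hh,m.sum()/255); 
print('left',onz(c,x,y+hh/2,.037),'right',onz(c,x+w,y+hh/2,.037),'top',onz(c,x+w/2,y,.037), proj(c,[.4655,.139,.038]))
E
```

```text
[0.46630982 0.1388605  0.07888475] [ 0.32516394 -0.1841193  -0.08907376]
250 225 54 46 1695.0
left [0.45345194 0.14327998 0.037     ] right [0.48028586 0.14279303 0.037     ] top [0.46707663 0.15511842 0.037     ] (np.float64(274.3974399041508), np.float64(256.34805223657236))
```

Request:
{"api": "move_arm", "payload": {"moves": [[[0.001,0.002,-0.015,0,0],[0.001,0.002,-0.022,0,0],[0.001,0.002,-0.027,0,0],[0.001,0.002,-0.031,0,0],[0.001,0.002,-0.031,0,0]]]}}

```text
clock: 11.1
eef_pos: [0.4651, 0.1404, 0.0474]
tool_rot: [0.713, 0.701, -0.001, -0.001]
ft_force: [-6.7, 0.2, 12.0]
grip_width: -0.0001
grasp_force: 6.4
```

Request:
{"api": "move_arm", "payload": {"moves": [[[0,0,-0.001,0,0],[0,0,-0.001,0,0],[0,0,-0.001,0,0],[0,0,-0.001,0,0],[0,0,-0.001,0,0]]]}}

```text
clock: 11.72
eef_pos: [0.4651, 0.1404, 0.047]
tool_rot: [0.713, 0.701, -0.0, -0.001]
ft_force: [-8.0, -0.4, 15.9]
grip_width: 0.0001
grasp_force: 8.3
```

```bash
python3 - <<'E'
from h import *
s=shot('side','s7.png'); i0=cv2.imread('pics/side0.png'); 
# knob/ledge dark: compare predicted rows for post 0 vs .03
for h in (0,.03): print(proj(s,[.5602,.1375,.210+h]),proj(s,[.5624,.2425-.033,.211+h]))
g=cv2.cvtColor(s['color'],cv2.COLOR_RGB2GRAY); u=int(proj(s,[.5602,.1375,.22])[0]); print(u,g[150:235:2,u])
g0=cv2.cvtColor(i0,cv2.COLOR_BGR2GRAY); print(g0[150:235:2,u])
E
```

```text
(np.float64(299.95502962969624), np.float64(178.14310991785754)) (np.float64(295.64048325516035), np.float64(165.10774294305378))
(np.float64(299.9742307067422), np.float64(168.07480662620185)) (np.float64(295.60133445746715), np.float64(155.34038016966838))
299 [157 156 164 158 133 126 126 126 114  72  59  58  55  55  55  58  71  73
  71  67  91 103 103 106 110 111 110  92  59  56  57  57  80  95  95  96
  96  98 100 100  97  91  90]
[159 149 149 148 149 148 149 155 148 105 110 123 114  98  69  67  66  63
  64  64  68  78  80  78  81 105 111  96  69  65  64  65  85 101 101 102
 102 103 105 105 102  96  95]
```

The post popped up: the knob top moved from row 178 to 168 in the side view, which is 30 mm. Raising the arm and going over the knob.

Request:
{"api": "move_arm", "payload": {"moves": [[[0,0,0.04,0,0],[0,0,0.09,0,0],[0,0,0.15,0,0],[0,0,0.21,0,30],[0,0,0.27,0,65]]]}}

```text
clock: 12.4
eef_pos: [0.4663, 0.1402, 0.3176]
tool_rot: [0.713, 0.701, 0.0, 0.0]
ft_force: [0.2, 0.8, 0.9]
grip_width: 0.0361
grasp_force: 0.0
```

Request:
{"api": "move_arm", "payload": {"moves": [[[0.025,0,0.03,0,65],[0.06,-0.03,0.03,0,65],[0.094,-0.043,0.03,0,65],[0.094,-0.043,0.03,0,65],[0.094,-0.043,0.03,0,65]]]}}

```text
clock: 13.02
eef_pos: [0.5599, 0.0974, 0.3451]
tool_rot: [0.713, 0.701, -0.001, -0.0]
ft_force: [0.3, 0.1, 0.3]
grip_width: 0.056
grasp_force: 0.0
```

```bash
python3 - <<'E'
from h import *
c=shot('wrist','w8.png'); o=c['obs']; print(o['eef_pos'],o['ft_force'])
P=[.5602,.1375,.240]; u,v=proj(c,P); print(u,v)
g=cv2.cvtColor(c['color'],cv2.COLOR_RGB2GRAY); r=int(361*.015/(o['eef_pos'][2]+.12-.24)); print(r)
w=g[int(v)-2*r:int(v)+2*r,int(u)-2*r:int(u)+2*r]; m=(w<40).astype(np.uint8); m=cv2.morphologyEx(m,cv2.MORPH_OPEN,np.ones((9,9)))
n,l,st,ce=cv2.connectedComponentsWithStats(m); 
for i in range(1,n): print(st[i],ce[i]+[int(u)-2*r,int(v)-2*r], onz(c,*(ce[i]+[int(u)-2*r,int(v)-2*r]),.24))
E
```

```text
[0.55990065 0.09737908 0.34509479] [0.27383353 0.0541775  0.27088951]
275.96280869944945 156.8753270686818
24
[ 87  16   9  28 242] [318.16528926 137.53719008] [0.58681827 0.14912548 0.24      ]
[  28   26   45   43 1401] [275.96859386 156.54675232] [0.56020754 0.13770854 0.24      ]
```

Request:
{"api": "move_arm", "payload": {"moves": [[[0,0.02,0,0,65],[0,0.04,-0.03,0,65],[0,0.04,-0.08,0,65],[0,0.04,-0.12,0,65],[0,0.04,-0.122,0,65]]]}}

```text
clock: 13.7
eef_pos: [0.5573, 0.1386, 0.2208]
tool_rot: [0.712, 0.702, -0.003, -0.002]
ft_force: [0.4, -0.2, 0.7]
grip_width: 0.0557
grasp_force: 0.0
```

Request:
{"api": "move_arm", "payload": {"moves": [[[0,0,0,0,45],[0,0,0,0,35],[0,0,0,0,25],[0,0,0,0,15],[0,0,0,0,15]]]}}

```text
clock: 14.32
eef_pos: [0.5611, 0.1382, 0.2249]
tool_rot: [0.713, 0.701, 0.002, 0.0]
ft_force: [0.6, 4.5, 4.6]
grip_width: 0.0278
grasp_force: 58.7
```

Request:
{"api": "move_arm", "payload": {"moves": [[[0,0,0.004,0,15],[0,0,0.01,0,15],[0,0,0.017,0,15],[0,0,0.024,0,15],[0,0,0.031,0,15]]]}}

```text
clock: 14.95
eef_pos: [0.561, 0.1382, 0.2527]
tool_rot: [0.713, 0.701, 0.0, -0.001]
ft_force: [4.5, 6.5, -6.7]
grip_width: 0.0277
grasp_force: 59.4
```

Request:
{"api": "move_arm", "payload": {"moves": [[[0,0,0.007,0,15],[0,0,0.014,0,15],[0,0,0.021,0,15],[0,0,0.028,0,15],[0,0,0.033,0,15]]]}}

```text
clock: 15.58
eef_pos: [0.561, 0.1382, 0.2858]
tool_rot: [0.713, 0.701, 0.0, -0.001]
ft_force: [4.2, 6.1, -5.9]
grip_width: 0.0276
grasp_force: 59.5
```

Request:
{"api": "move_arm", "payload": {"moves": [[[0,0,0.003,0,15],[0,0,0.006,0,15],[0,0,0.008,0,15],[0,0,0.009,0,15],[0,0,0.009,0,15]]]}}

```text
clock: 16.2
eef_pos: [0.561, 0.1382, 0.2951]
tool_rot: [0.713, 0.701, 0.0, -0.001]
ft_force: [3.6, 4.9, -3.5]
grip_width: 0.028
grasp_force: 59.8
```

Request:
{"api": "move_arm", "payload": {"moves": [[[0,0,0.001,0,15],[0,0,0.002,0,15],[0,0,0.003,0,15],[0,0,0.003,0,15],[0,0,0.003,0,15]]]}}

```text
clock: 16.82
eef_pos: [0.561, 0.1382, 0.2969]
tool_rot: [0.713, 0.701, -0.0, -0.001]
ft_force: [4.4, 5.4, -7.9]
grip_width: 0.0277
grasp_force: 60.0
```

Request:
{"api": "move_arm", "payload": {"moves": [[[0,0,0.001,0,15],[0,0,0.002,0,15],[0,0,0.003,0,15],[0,0,0.003,0,15],[0,0,0.003,0,15]]]}}

```text
clock: 17.45
eef_pos: [0.561, 0.1382, 0.2971]
tool_rot: [0.713, 0.701, -0.002, -0.002]
ft_force: [6.8, 6.8, -17.7]
grip_width: 0.0278
grasp_force: 60.7
```

```bash
python3 - <<'E'
from h import *
s=shot('side','s9.png'); c=shot('wrist','w9.png'); o=c['obs']; print(o['eef_pos'],o['ft_force'],o['clock'])
g=cv2.cvtColor(c['color'],cv2.COLOR_RGB2GRAY)
# timer top expected at post .100: z .311
t=np.radians(-1.2); 
for n,a,b,z in (('top',16,33,.311),('rim',20,40,.2545)):
  for A in(-a,a):
    for B in(-b,b):
      x,y=A/1e3,.105+B/1e3; print(n,A,B,np.round(proj(c,[.5602+x*np.cos(t)-y*np.sin(t),.1377+x*np.sin(t)+y*np.cos(t),z])))
u,v=map(int,proj(c,[.5624,.2427,.311])); print(u,v,g[v,u-90:u+90:4], g[max(0,v-130):v+90:6,u])
print([ (round(z,3),np.round(proj(s,[.5624,.2096,z]))) for z in (.249,.311)])
E
```

```text
[0.56097411 0.13819943 0.29705577] [  7.33474131   6.47549476 -17.83827967] 17.5
top -16 -33 [220. 110.]
top -16 33 [ 208. -173.]
top 16 -33 [328. 110.]
top 16 33 [ 340. -173.]
rim -20 -40 [231. 123.]
rim -20 40 [224. -90.]
rim 20 -40 [320. 123.]
rim 20 40 [328. -90.]
273 -17 [16 14 22 19 20 19 16 16  9 14 14 19 20 19 15 14 18 18 14 24 20 11 18 18
 19 15 17 17 13 16 21  4  7 13 18 14 22 22 13 10 15 18 19 16  6] [209 212 213 213 212 213 216 216 215 215 214 213 214]
[(0.249, array([296., 153.])), (0.311, array([295., 131.]))]
```

Firm stop reached: z no longer rises and the pull is 18 N. A quick numeric check that the timer stands where it should, then hand in.

```bash
python3 - <<'E'
from h import *
g=cv2.cvtColor(cv2.imread('pics/w9.png'),cv2.COLOR_BGR2GRAY)
for v in (20,60,95): e=g[v].astype(int); print(v,e[190:360:5])
print(g[80:135:3,273])
E
```

```text
20 [190 190 191 193 190 191 184 142 181 200 208 212 211 210 212 212 212 210
 211 211 213 215 213 208 205 200 171 115 134 166 191 191 191 191]
60 [168 172 170 173 174 172 173 134 180 206 213 217 218 216 215 216 213 213
 217 218 216 215 217 213 206 192 157 122 134 152 174 175 175 174]
95 [145 141 148 147 147 145 148 134 142 170 182 185 184 172 172 168 171 171
 167 169 169 167 169 165 164 144  81 136 161 168 176 178 176 175]
[215 217 212 186 175 168 160 145 121 101  29  17  16  75  79  83  76  81
  86]
```

```bash
python3 -c "
from h import *
print(job.job_done())"
```

```text
the job is handed in; nothing more can be done
None
```

The job is handed in at about 17.5 s: the timer stands in the ledge with its display toward the red button, the post is against its second stop, and the gripper is still holding the knob.

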